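# Lay the longest stool leg in the rack

### The job

Three turned wooden legs stand on end in the lanes of the rack. Push the tallest one over so that it falls along its own lane, away from the robot, then push its foot end with the fingers until its head end rests against the stop bar across the far end. Do not grip or lift it, leave the two shorter legs standing where they are, and do not disturb the other things on the bench.

Things in the scene. Friction and masses are not known exactly. Their poses are not given: they have to be found in the camera images.
- rack: Fixed wooden rack: board 10 mm thick, three parallel lanes along its x axis (+x leads away from the robot to the stop bar). Origin: underside, on the middle lane's centre line. Lane centres at y = -100, 0, +100 mm; lanes 58 mm wide between guide strips 10 mm thick, tops 28 mm above the bench. Lanes run from x = -150 mm (open near end) to the stop at +160 mm; beyond it a ledge to +240 mm.
- stop (a point): Middle of the stop bar's near face (turned to the lanes), 33 mm above the bench; axes as the rack's. The bar crosses all lanes, is 15 mm thick and its top is 55 mm above the bench.
- leg_long: Tallest leg, pale wood, loose, 170 mm long, 160 to 340 g; square foot and head blocks 46 x 46 x 51 mm, slimmer turned part between. Starts upright at x = -110 to -80 mm in one of the three lanes, square to it within 0.05 rad. Origin: centre of foot end face; z runs along the leg to the head. Tipped, it lies with its foot face about where the foot's far edge stood, head 30 to 70 mm short of the stop; slides at 1 to 3 N.
- leg_long_head (a point): Centre of the tallest leg's head end face, 170 mm from its origin along its z axis.
- leg_mid: Leg like the tallest but 120 mm long; stands in another lane and must stay standing. Origin: centre of its underside.
- leg_short: Leg like the tallest but 95 mm long; stands in the remaining lane and must stay standing. Origin: centre of its underside.
- offcut: Bystander: wooden block 30 x 70 x 25 mm lying on the rack's ledge beyond the stop bar. Origin: centre of its underside.
- doll: Bystander: turned wooden doll 121 mm tall, 50 mm wide, standing on the bench left of the rack. Origin: centre of its underside.
- bowl: Bystander: wooden bowl, 100 mm wide, 45 mm high, on the bench left of the rack. Origin: centre of its underside.
- jar: Bystander: amber glass jar, 60 mm wide, 75 mm high, on the bench right of the rack. Origin: centre of its underside.
- mallet: Bystander: wooden mallet lying on the bench right of the rack, under 300 mm long and 100 mm wide. Origin: on its underside, about the middle of its length.
Not all that is in view belongs to the job. Leave any green or purple look-alike of the leg_short alone. Leave any grey look-alike of the leg_long alone.

How it is judged (in metres and radians):
On the way:
1. the tallest leg has been tipped over and lies flat in its lane (angle between leg_long's own z axis and vertical between 1.47 and 1.67 rad and height (world z) of each of leg_long, leg_long_head below 0.043 m and x of leg_long_head in the frame of rack above 0 m and ((y of leg_long in the frame of rack between -0.12 and -0.08 m and y of leg_long_head in the frame of rack between -0.12 and -0.08 m) or (y of leg_long in the frame of rack between -0.02 and 0.02 m and y of leg_long_head in the frame of rack between -0.02 and 0.02 m) or (y of leg_long in the frame of rack between 0.08 and 0.12 m and y of leg_long_head in the frame of rack between 0.08 and 0.12 m))), for 0.2 s.
At the end, for the whole second after the job is handed in: The tallest leg lies flat in its lane (within 0.1 rad of level, both ends within 20 mm of the lane's centre line and on the floor), head end within 7 mm of the stop bar and at rest; both shorter legs upright within 0.1 rad and moved under 20 mm; other things moved under 30 mm (all of step 1 and x of leg_long_head in the frame of rack between 0.153 and 0.166 m and linear speed of leg_long below 0.02 m/s and angle between each of leg_mid, leg_short's own z axis and vertical below 0.1 rad and distance of each of leg_mid, leg_short from where it was at the start of the episode below 0.02 m and distance of each of offcut, doll, bowl, jar, mallet from where it was at the start of the episode below 0.03 m); the robot touches nothing.
It fails at once if the tallest leg is lifted or carried instead of pushed (height (world z) of leg_long above 0.055 m or (angle between leg_long's own z axis and vertical below 0.3 rad and height (world z) of leg_long above 0.027 m) or (angle between leg_long's own z axis and vertical above 1.4 rad and height (world z) of each of leg_long, leg_long_head above 0.048 m)).
It fails at once if a shorter leg is knocked over, lifted or shoved (angle between any of leg_mid, leg_short's own z axis and vertical above 0.3 rad or distance of any of leg_mid, leg_short from where it was at the start of the episode above 0.03 m).
It fails at once if another thing on the bench is disturbed (distance of any of offcut, doll, bowl, jar, mallet from where it was at the start of the episode above 0.04 m).
It also fails if it takes over 42 s, if anything falls off the work surface, if the arm or the gripper's body presses on something with over 40 N, if the wrist force passes 120 N, or if a joint passes its speed limit or range.

### The arm

A 6-joint arm with a two-finger parallel gripper is mounted at the origin on the work surface. World frame = base frame: x ahead of the robot, y to its left, z up, the work surface at z = 0. Lengths are in mm, angles in rad, forces in N, time in s.
With the tool pointing down it reaches from about 350 to 975 mm from the base axis. Payload 7.1 kg.
Tool frame: the origin (TCP) lies at the very end of the fingers, on their centre line; the grasp point (between the pads) lies 19 mm behind it (ctrl.pinch_z is the distance from the TCP to the grasp point, in mm); z points along the fingers, y is the direction in which the jaws open and shut (so a half turn about z gives the same grasp; the last joint's range is limited). The gripper opens to 88 mm and grips with 3 to 60 N. Pads are 20 mm wide; open, the fingers measure 115 mm over their backs; the gripper's body (75 mm by 178 mm) begins 61 mm behind the grasp point.
Start: joints at [-1.196, 0.423, 1.63, -0, 1.089, -0.019], TCP at [239.828, -577.137, 222.675] pointing down, gripper open.
Joint ranges: [-3, 3], [-0.9, 2.11], [0.09, 2.58], [-1.31, 4.45], [0.11, 2.69], [-2.54, 2.54]. Speed limits (rad/s): [2.39, 2.39, 3.01, 3.14, 3.14, 3.14].

### API

Orientations are given as a rotation vector (axis times angle).
In Python, from workcell import ctrl gives the robot as it stands.
- The arm moves only by the shell command python3 -m inch 'ROWS' [OPENING]. ROWS is JSON, a list of rows, each an object with "xyz": the shift along the tool's x, y, z in cm, a list of three; "spin": the turn about the tool's z in degrees. A call has 1 to 20 rows; each row is the pose to reach, as a shift and turn from the pose measured when the call began, along the tool's axes at that moment; what a row does not reach only later rows make up. A row lasts 1/10 s, in which the tool goes at most 50 mm and 8.59 degrees, less where a joint would pass 70% of its speed; a pose out of reach is approached as far as the arm can. A call with a gripper value outside its range is refused whole. OPENING is the closure, from 0 (fully open) to 1 (shut), set as the call begins (- or left out, the last holds). The fingers move at their own pace and stop on an object; the grip force is fixed at half the most. Time passes only in rows, so rows that repeat a pose let the fingers close. It gives the time, the measured TCP pose, the force and the opening at its end, in the units of the state.
- ctrl.get_obs(): the state, without advancing time (a new reading comes with each control period).
- ctrl.get_image(name): name is "scene" or "top" or "wrist"; returns the picture (384x512x3 uint8, red, green, blue); there is no depth.
- ctrl.camera_info(name): a dict with "camera_matrix" (3x3 intrinsics, pixels), "R" (3x3) and "t" (3): a world point X has camera coordinates R X + t; the wrist camera has in their place "hand_eye" (4x4, takes a point from camera to tool coordinates, whose origin is the TCP and whose axes are the flange's). Camera axes: x right, y down, z forward; pixel columns grow to the right and rows downward; lengths in mm; the calibration is good to about 2 mm. The wrist camera is an equidistant fisheye: a pixel r from the principal point sees the ray r / f radians off the axis. A picture is of the moment at which its call begins: read the wrist's pose just before it. camera_info takes no time and is no camera call.
- ctrl.close_job(): hands the job in, once; it reports no verdict.
The state is a dict: "t": time; "qpos": joint angles; "qvel": joint speeds; "joint_torque": joint torques, N m; "ee_pos": TCP position; "orientation": TCP orientation; "ft_force": force on the tool from outside, world axes, zero at the start; "moment": the same for the moment, N m; "width": finger opening in mm.
Only numpy, scipy, OpenCV 4.12 (cv2) and the standard library are available. Lean on these libraries where they do the work, as an engineer would, in place of code of your own. Each camera call takes 0.05 s, during which the arm holds its last target. There are 200 camera calls.

## Working session

There is one attempt and no reset: what is moved stays moved. The work goes in short steps, Python scripts to look and compute and a shell command to move; the robot and the scene stay as the last step left them, time stands still between calls to the robot, and variables do not carry over. Pictures are saved under pics/ and viewed, about 8 in all and at most 12, crops included, and the job is handed in when it is done.

```bash
mkdir -p pics; python3 - <<'E'
from workcell import ctrl
import cv2,numpy as np
np.set_printoptions(precision=4,suppress=True)
for n in("scene","top"):
    cv2.imwrite(f"pics/{n}0.png",ctrl.get_image(n)[:,:,::-1]); print(n,ctrl.camera_info(n))
o=ctrl.get_obs();print(o)
E
```

```text
scene {'camera_matrix': array([[455.7797,   0.    , 255.5457],
       [  0.    , 455.7797, 177.2747],
       [  0.    ,   0.    ,   1.    ]]), 'R': array([[ 0.8264,  0.5628,  0.0165],
       [ 0.4308, -0.6131, -0.6622],
       [-0.3626,  0.5544, -0.7491]]), 't': array([-477.2161, -181.3665, 1505.768 ])}
top {'camera_matrix': array([[499.8527,   0.    , 250.9115],
       [  0.    , 499.8527, 192.575 ],
       [  0.    ,   0.    ,   1.    ]]), 'R': array([[-0.0043, -1.    , -0.0009],
       [-0.9879,  0.0044, -0.1552],
       [ 0.1552,  0.0002, -0.9879]]), 't': array([  18.4454,  579.6658, 1336.2522])}
{'t': 0.1, 'qpos': array([-1.196 ,  0.4238,  1.6306, -0.    ,  1.0886, -0.019 ]), 'qvel': array([ 0.0001, -0.0017, -0.0024, -0.0002, -0.0002,  0.0003]), 'joint_torque': array([ -0.0015, -54.5618, -27.4323,   0.0645,   0.0188,  -0.    ]), 'ee_pos': array([ 239.6557, -576.6807,  221.978 ]), 'orientation': array([-3.0795, -0.6144,  0.0004]), 'ft_force': array([0.4784, 0.4294, 0.4282]), 'moment': array([ 0.0009, -0.0093,  0.0436]), 'width': 87.67750138482953}
```

View pics/scene0.png

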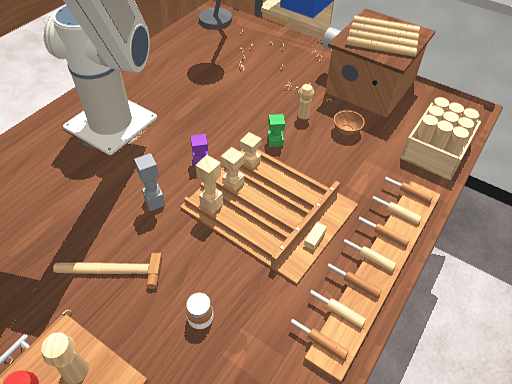

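View pics/top0.png

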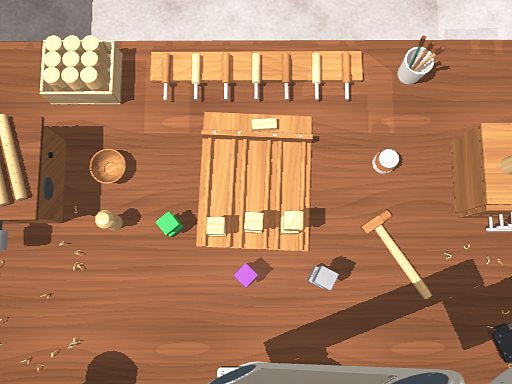

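The tallest leg stands in the right-hand lane: top view about (292,222), scene about (209,185). The grey decoy is just behind it at top (323,277), and the purple one at (246,275). Next I'll zoom in and cast rays.

```bash
cat > h.py <<'E'
from workcell import ctrl
import numpy as np,cv2
np.set_printoptions(precision=1,suppress=True)
def cast(n,uv,z):
    c=ctrl.camera_info(n);R=np.array(c['R']);C=-R.T@c['t']
    d=R.T@np.linalg.inv(c['camera_matrix'])@np.array([*uv,1.])
    return C+d*(z-C[2])/d[2]
def proj(n,X):
    c=ctrl.camera_info(n);p=c['camera_matrix']@(c['R']@np.array(X,float)+c['t']);return p[:2]/p[2]
E
python3 - <<'E'
from h import *
im=cv2.imread('pics/top0.png')[100:300,185:345]
cv2.imwrite('pics/crop.png',cv2.resize(im,None,fx=3,fy=3,interpolation=cv2.INTER_CUBIC))
for nm,uv,z in [('longtop',(292,222),180),('midtop',(254,222),130),('shorttop',(216,226),105),('grey',(323,277),180),('purple',(246,275),95),('cornNL',(197,247),10),('cornNR',(310,250),10)]:
    print(nm,cast('top',uv,z))
E
```

```text
longtop [484.6 -85.2 180. ]
midtop [489.9   8.3 130. ]
shorttop [482.3 107.6 105. ]
grey [ 350.4 -158.1  180. ]
purple [355.4  29.6  95. ]
cornNL [432.4 166.9  10. ]
cornNR [ 422.7 -147.9   10. ]
```

View pics/crop.png

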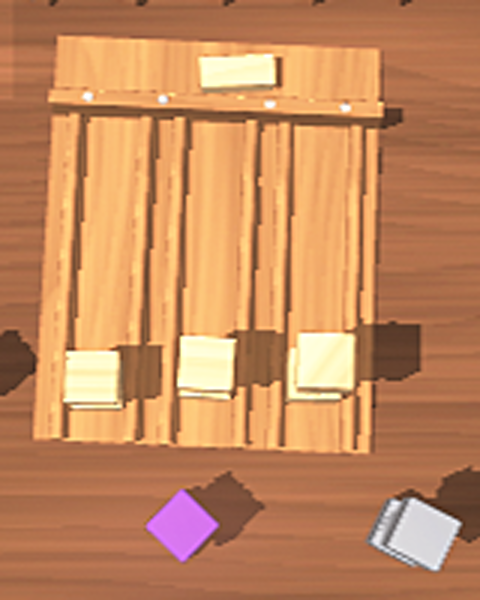

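```bash
python3 - <<'E'
from h import *
from scipy.spatial.transform import Rotation as Ro
f=lambda u,v:(185+u/3-.33,100+v/3-.33)
P={k:cast('top',f(*uv),z) for k,uv,z in [('NL',(33,439),10),('NR',(372,452),10),('FL',(57,37),10),('FR',(381,49),10),('barL',(49,101),55),('barR',(383,116),55),('long',(326,361),180),('mid',(207,362),130),('short',(92,378),105),
 ('L1',(268,445),28),('L2',(362,118),28)]}
for k,v in P.items(): print(k,v)
ax=P['NL']-P['NR'];print('yaw lat',np.arctan2(-ax[0],ax[1]), np.arctan2(*(P['FL']-P['NL'])[1::-1]),np.arctan2(*(P['FR']-P['NR'])[1::-1]),'bar',np.arctan2(-(P['barL']-P['barR'])[0],(P['barL']-P['barR'])[1]))
o=ctrl.get_obs();print(Ro.from_rotvec(o['orientation']).as_matrix())
im=ctrl.get_image('wrist');cv2.imwrite('pics/w0.png',im[:,:,::-1])
# same via scene: long top corners check
c=P['long'];print(proj('scene',c),proj('scene',P['mid']),proj('scene',P['barR']))
E
```

```text
NL [435.1 170.6  10. ]
NR [ 421.8 -144.2   10. ]
FL [823.2 152.4  10. ]
FR [ 809.7 -161.5   10. ]
barL [746.5 154.8  55. ]
barR [ 730.7 -156.2   55. ]
long [489.5 -88.6 180. ]
mid [494.2   9.1 130. ]
short [483.1 109.4 105. ]
L1 [427.8 -46.9  28. ]
L2 [ 736.1 -139.6   28. ]
yaw lat -0.042441839668749405 -0.04706024522956531 -0.044642584950848246 bar -0.05076359048871686
[[ 0.9  0.4 -0. ]
 [ 0.4 -0.9  0. ]
 [ 0.  -0.  -1. ]]
[207.9 163.2] [232.8 155.1] [271.8 256.2]
```

```bash
python3 -m inch '[{"xyz":[3.7,-3.8,0],"spin":-6.5},{"xyz":[7.4,-7.6,0],"spin":-13},{"xyz":[11,-11.3,0],"spin":-19.5},{"xyz":[14.7,-15.1,0],"spin":-26},{"xyz":[18.4,-18.9,0],"spin":-32.4},{"xyz":[22,-22.7,0],"spin":-39},{"xyz":[25.7,-26.5,0],"spin":-45.5},{"xyz":[29.4,-30.2,0],"spin":-52},{"xyz":[33,-34,0],"spin":-58.5},{"xyz":[35,-36,0],"spin":-62},{"xyz":[36.7,-37.8,0],"spin":-64.8},{"xyz":[36.7,-37.8,0],"spin":-64.8},{"xyz":[36.7,-37.8,0],"spin":-64.8},{"xyz":[36.7,-37.8,0],"spin":-64.8},{"xyz":[36.7,-37.8,0],"spin":-64.8}]' 1
python3 - <<'E'
from h import *
from scipy.spatial.transform import Rotation as Ro
o=ctrl.get_obs();np.set_printoptions(precision=3,suppress=True);print(o['qpos'],o['ee_pos'],o['ft_force']);print(Ro.from_rotvec(o['orientation']).as_matrix())
a=ctrl.get_image('wrist');b=ctrl.get_image('scene')[100:340,100:420]
cv2.imwrite('pics/a1.png',np.hstack([cv2.resize(a,(400,300)),cv2.resize(b,(400,300))])[:,:,::-1])
E
```

```text
t: 1.65
ee_pos: [433.2, -87.8, 222.5]
orientation: [-2.273, -2.167, -0.0]
ft_force: [1.1, 0.2, -0.0]
width: -0.0
[-0.228  0.151  2.017  0.001  0.974 -0.18 ] [433.163 -87.825 222.469] [ 1.075  0.244 -0.043]
[[ 0.048  0.999 -0.001]
 [ 0.999 -0.048  0.001]
 [ 0.001 -0.001 -1.   ]]
```

View pics/a1.png

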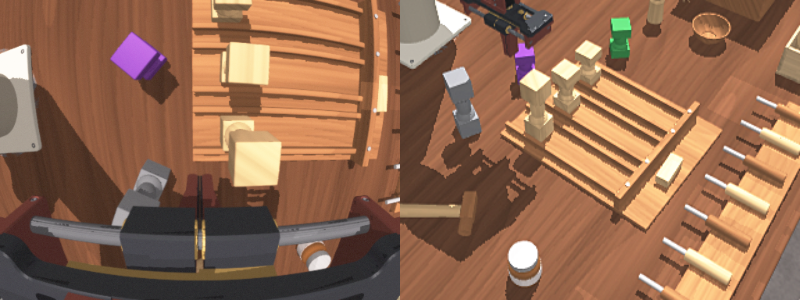

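The wrist view shows the closed fingers right behind the tall leg and in line with its lane, with the shorter legs and bystanders clear. I'll descend, then push.

```bash
python3 -m inch '[{"xyz":[0,0,2.5],"spin":0},{"xyz":[0,0,5],"spin":0},{"xyz":[0,0,6.7],"spin":0},{"xyz":[0,0,6.7],"spin":0},{"xyz":[0,0.8,6.7],"spin":0},{"xyz":[0,1.2,6.7],"spin":0},{"xyz":[0,1.6,6.7],"spin":0},{"xyz":[0,2,6.7],"spin":0},{"xyz":[0,2.4,6.7],"spin":0},{"xyz":[0,2.8,6.7],"spin":0},{"xyz":[0,3.2,6.7],"spin":0},{"xyz":[0,3.6,6.7],"spin":0},{"xyz":[0,4,6.7],"spin":0},{"xyz":[0,4.4,6.7],"spin":0}]'
python3 - <<'E'
from h import *
b=ctrl.get_image('scene')[100:340,100:420]
cv2.imwrite('pics/a2.png',cv2.resize(b,(640,480))[:,:,::-1])
E
```

```text
t: 3.15
ee_pos: [477.5, -89.8, 155.4]
orientation: [-2.273, -2.167, -0.001]
ft_force: [-0.3, -0.5, 0.9]
width: 0.5
```

View pics/a2.png

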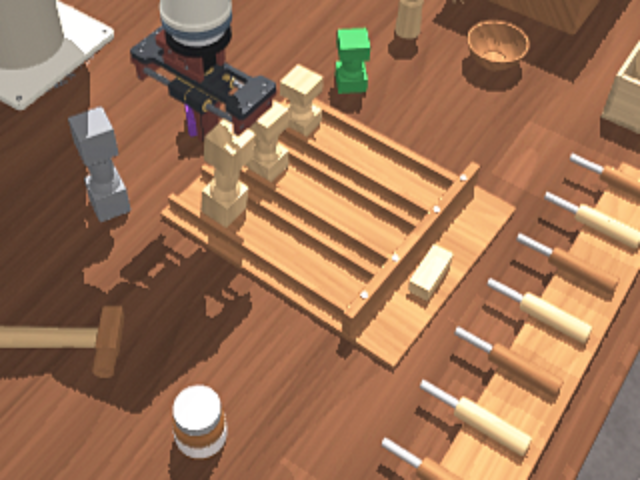

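The leg is leaning slightly forward and in line with its lane. I'll keep pushing, then back off.

```bash
python3 -m inch '[{"xyz":[0,0.5,0]},{"xyz":[0,1,0]},{"xyz":[0,1.5,0]},{"xyz":[0,2,0]},{"xyz":[0,2.5,0]},{"xyz":[0,3,0]},{"xyz":[0,3.5,0]},{"xyz":[0,3.5,0]},{"xyz":[0,3,0]},{"xyz":[0,3,0]},{"xyz":[0,3,0]},{"xyz":[0,3,0]}]'
python3 - <<'E'
from h import *
b=ctrl.get_image('scene')[100:340,100:420]
cv2.imwrite('pics/a3.png',cv2.resize(b,(640,480))[:,:,::-1])
E
```

```text
$[0]: bad value
```

View pics/a3.png

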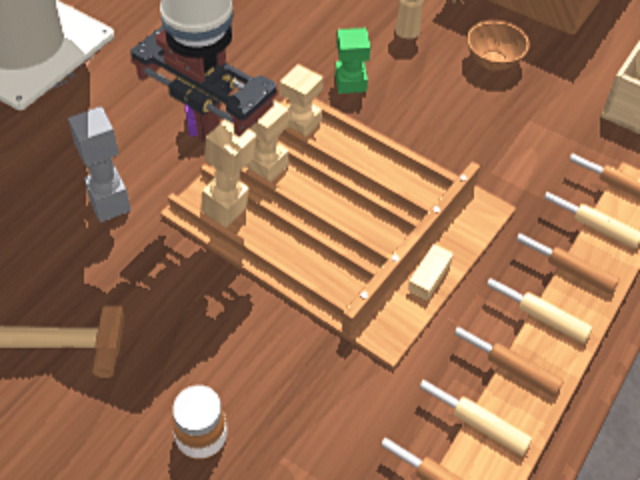

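The rows were refused because "spin" is required, and the picture hasn't changed. I'll resend them with it.

```bash
python3 -m inch '[{"xyz":[0,0.5,0],"spin":0},{"xyz":[0,1,0],"spin":0},{"xyz":[0,1.5,0],"spin":0},{"xyz":[0,2,0],"spin":0},{"xyz":[0,2.5,0],"spin":0},{"xyz":[0,3,0],"spin":0},{"xyz":[0,3.5,0],"spin":0},{"xyz":[0,3.5,0],"spin":0},{"xyz":[0,3,0],"spin":0},{"xyz":[0,3,0],"spin":0},{"xyz":[0,3,0],"spin":0},{"xyz":[0,3,0],"spin":0}]'
python3 - <<'E'
from h import *
b=ctrl.get_image('scene')[100:340,100:420]
cv2.imwrite('pics/a4.png',cv2.resize(b,(640,480))[:,:,::-1])
E
```

```text
t: 4.45
ee_pos: [507.7, -91.3, 155.6]
orientation: [-2.274, -2.167, -0.001]
ft_force: [-0.5, 0.3, -0.3]
width: 0.1
```

View pics/a4.png

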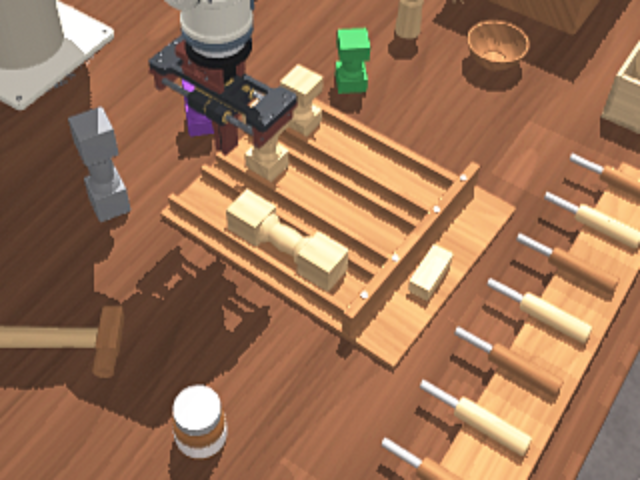

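The leg is down in its lane with its head towards the stop, and the two shorter legs are still standing. The foot block's near top edge is at about crop (228,207)–(243,191).

```bash
python3 - <<'E'
from h import *
O=np.array([577.5,6.4]);e=np.array([np.cos(.045),-np.sin(.045)]);n=np.array([-e[1],e[0]])
for uv in [(228,207),(243,191),(348,258),(326,287)]:
    p=cast('scene',(100+uv[0]/2,100+uv[1]/2),56)[:2]; print(p,(p-O)@e,(p-O)@n)
p=cast('top',(323,277),170);print('grey',p)
g=cast('scene',(100+108/2,100+205/2),0);print('grey base',g)
E
```

```text
[ 515.8 -108.1] -56.52065882557802 -117.1861782282452
[515.5 -74.7] -58.26374924926142 -83.77704719022441
[691.9 -85.9] 118.45157568990393 -87.02280773772725
[ 693.1 -138.5] 122.02504715487102 -139.51838219080045
grey [ 350.3 -159.5  170. ]
grey base [ 345.7 -169.1    0. ]
```

```bash
python3 -m inch '[{"xyz":[0,-1.3,0],"spin":0},{"xyz":[0,-2.6,0],"spin":0},{"xyz":[0,-2.6,0],"spin":0},{"xyz":[0,-2.6,3],"spin":0},{"xyz":[0,-2.6,6],"spin":0},{"xyz":[0,-2.6,8],"spin":0},{"xyz":[0,-2.6,9.5],"spin":0},{"xyz":[0,-2.6,11],"spin":0},{"xyz":[0,-2.6,12],"spin":0},{"xyz":[0,-2.6,12.6],"spin":0},{"xyz":[0,-2.6,12.6],"spin":0},{"xyz":[0,-2.6,12.6],"spin":0}]'
python3 - <<'E'
from h import *
b=ctrl.get_image('scene')[150:300,130:330]; c=ctrl.get_image('top')[100:280,185:345]
cv2.imwrite('pics/a5.png',np.hstack([cv2.resize(b,(440,330)),cv2.resize(c,(330,330))])[:,:,::-1])
E
```

```text
t: 5.7
ee_pos: [482.1, -90.0, 29.9]
orientation: [-2.274, -2.167, -0.002]
ft_force: [0.5, -0.1, 0.3]
width: 0.9
```

View pics/a5.png

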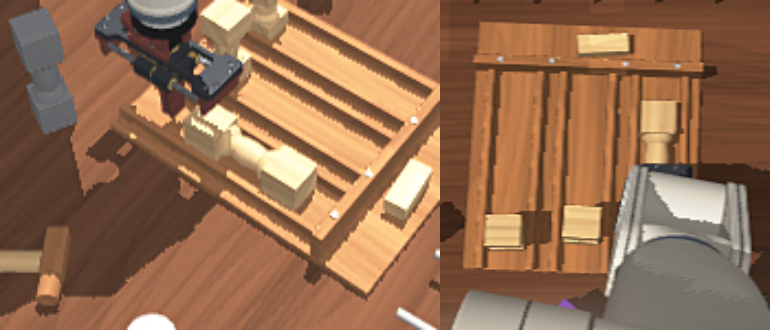

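The fingers are in the lane just behind the foot face, and everything else is clear. Now I'll push, slowing down near the stop.

```bash
python3 -m inch '[{"xyz":[0,0.4,0],"spin":0},{"xyz":[0,0.8,0],"spin":0},{"xyz":[0,1.2,0],"spin":0},{"xyz":[0,1.5,0],"spin":0},{"xyz":[0,1.8,0],"spin":0},{"xyz":[0,2.1,0],"spin":0},{"xyz":[0,2.4,0],"spin":0},{"xyz":[0,2.7,0],"spin":0},{"xyz":[0,3,0],"spin":0},{"xyz":[0,3.3,0],"spin":0},{"xyz":[0,3.6,0],"spin":0},{"xyz":[0,3.9,0],"spin":0},{"xyz":[0,4.2,0],"spin":0},{"xyz":[0,4.5,0],"spin":0},{"xyz":[0,4.8,0],"spin":0},{"xyz":[0,5,0],"spin":0},{"xyz":[0,5,0],"spin":0}]'
python3 - <<'E'
from h import *
b=ctrl.get_image('scene')[150:300,130:330]; c=ctrl.get_image('top')[100:280,185:345]
cv2.imwrite('pics/a6.png',np.hstack([cv2.resize(b,(440,330)),cv2.resize(c,(330,330))])[:,:,::-1])
E
```

```text
t: 7.5
ee_pos: [532.8, -92.5, 30.3]
orientation: [2.273, 2.167, 0.003]
ft_force: [0.9, -0.1, -0.8]
width: 0.6
```

View pics/a6.png

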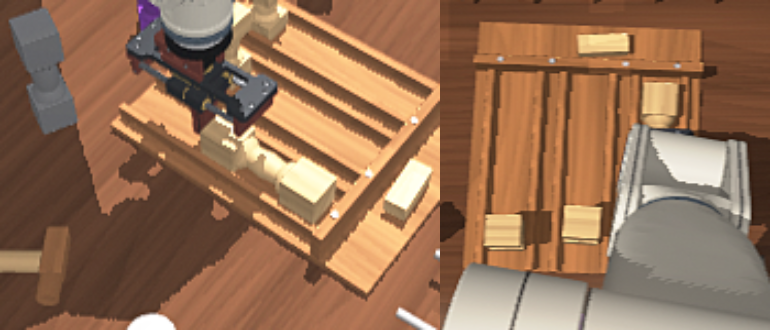

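The leg has slid straight and has roughly 15 mm left to the stop. I'll inch it in, watching the force.

```bash
python3 -m inch '[{"xyz":[0,0.2,0],"spin":0},{"xyz":[0,0.4,0],"spin":0},{"xyz":[0,0.6,0],"spin":0},{"xyz":[0,0.8,0],"spin":0},{"xyz":[0,1,0],"spin":0},{"xyz":[0,1,0],"spin":0}]'
python3 -m inch '[{"xyz":[0,0.2,0],"spin":0},{"xyz":[0,0.3,0],"spin":0},{"xyz":[0,0.3,0],"spin":0}]'
python3 -m inch '[{"xyz":[0,0.2,0],"spin":0},{"xyz":[0,0.2,0],"spin":0}]'
```

```text
t: 8.2
ee_pos: [543.2, -93.0, 30.5]
orientation: [2.273, 2.167, 0.004]
ft_force: [-0.6, 0.7, 0.3]
width: 0.5
t: 8.5
ee_pos: [546.5, -93.2, 30.5]
orientation: [2.273, 2.166, 0.004]
ft_force: [-1.2, 0.4, -0.2]
width: 0.1
t: 8.7
ee_pos: [548.8, -93.4, 30.5]
orientation: [2.272, 2.166, 0.004]
ft_force: [-1.4, 0.3, 0.1]
width: 0.5
```

```bash
for i in 1; do python3 -m inch '[{"xyz":[0,0.2,0],"spin":0},{"xyz":[0,0.2,0],"spin":0}]'; done
python3 -m inch '[{"xyz":[0,0.2,0],"spin":0},{"xyz":[0,0.2,0],"spin":0}]'
python3 - <<'E'
from h import *
b=ctrl.get_image('scene')[180:280,190:310]; c=ctrl.get_image('top')[110:190,255:345]
cv2.imwrite('pics/a7.png',np.hstack([cv2.resize(b,(400,333)),cv2.resize(c,(375,333))])[:,:,::-1])
E
```

```text
t: 8.9
ee_pos: [551.2, -93.5, 30.6]
orientation: [2.272, 2.166, 0.005]
ft_force: [-0.5, -0.1, 0.2]
width: 0.5
t: 9.1
ee_pos: [551.9, -93.5, 30.4]
orientation: [2.274, 2.168, 0.002]
ft_force: [-5.7, -0.9, 3.9]
width: 0.5
```

View pics/a7.png

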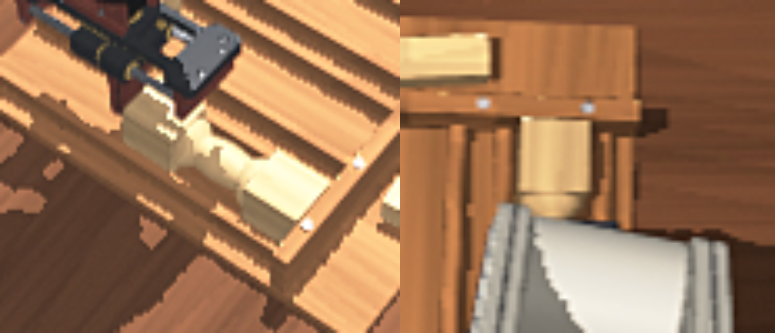

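The force jumped to about 6 N and motion stalled; in both views the head meets the bar. I'll back off, rise and check.

```bash
python3 -m inch '[{"xyz":[0,-0.5,0],"spin":0},{"xyz":[0,-1.5,0],"spin":0},{"xyz":[0,-3,0],"spin":0},{"xyz":[0,-3,0],"spin":0},{"xyz":[0,-3,-3],"spin":0},{"xyz":[0,-3,-7],"spin":0},{"xyz":[0,-3,-11],"spin":0},{"xyz":[0,-3,-15],"spin":0},{"xyz":[0,-3,-19],"spin":0},{"xyz":[0,-6,-20],"spin":0},{"xyz":[0,-10,-20],"spin":0},{"xyz":[0,-12,-20],"spin":0},{"xyz":[0,-12,-20],"spin":0},{"xyz":[0,-12,-20],"spin":0},{"xyz":[0,-12,-20],"spin":0}]'
python3 - <<'E'
from h import *
b=ctrl.get_image('scene')[100:340,100:420]; c=ctrl.get_image('top')[100:300,185:345]
cv2.imwrite('pics/a8.png',np.hstack([cv2.resize(b,(480,360)),cv2.resize(c,(288,360))])[:,:,::-1])
E
```

```text
t: 10.7
ee_pos: [433.3, -88.1, 230.6]
orientation: [2.273, 2.167, 0.004]
ft_force: [-0.6, -0.0, 1.0]
width: 0.3
```

View pics/a8.png

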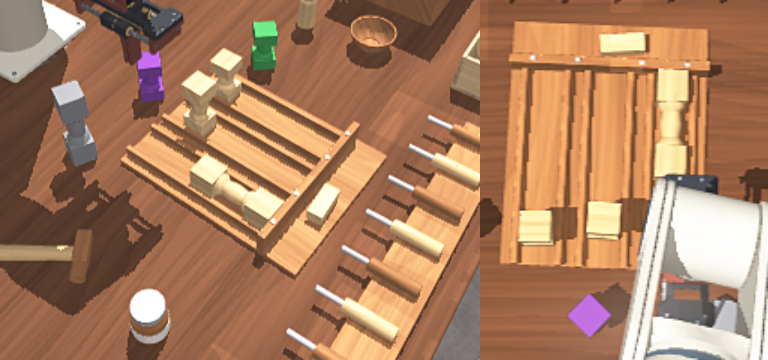

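The leg lies flat and straight in its lane with its head on the bar. Both shorter legs are upright, the bystanders look unmoved, and the arm is clear of everything.

```bash
python3 -c "
from workcell import ctrl
print(ctrl.close_job())"
```

```text
the job is handed in; nothing more can be done
None
```

I tipped the tallest leg over along its own lane (the right-hand one) with closed fingers, then pushed its foot about 50 mm until its head met the stop bar. I handed the job in at about 10.8 s of the 42 s allowed.

- **Contact with the stop:** at the end of the push the force rose from about 1 N to 5.7 N and the fingers stopped advancing. In both camera views the head was against the bar.
- **After the arm backed off:** the last pictures show the leg flat and straight in its lane. Both shorter legs are upright, and the things in view (offcut, jar, mallet, bowl, doll) look unmoved. I checked this by eye and did not re-measure positions to the millimetre. The arm was clear of everything.
- **Failed or disagreed:** one move command was refused for a missing "spin" value, with no motion, and I resent it. Contact came about 3–5 mm further on than I had estimated, which is within measuring error.

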